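# Snap the stand leg into its short setting

## Task

This stall's crate stand has two telescoping legs, each strapped in a wooden cradle; one is already locked short, the other is still pulled out, its two spring buttons bare on the tube in front of the sleeve. On the pulled-out leg, squeeze both buttons flush and slide the tube until they duck under the sleeve's mouth, then let go and push on the rubber foot until both buttons pop out through the sleeve's holes, as on the other leg.

Things in the scene. Friction and masses are not known exactly. Their poses are not given: they have to be found in the camera images.
- leg: the pulled-out leg's grey 43 mm square sleeve, fixed in a plywood cradle (board 100 wide, 14 high, y 65 to 160 mm). Origin on the table below the sleeve's open mouth; z up, y along the leg into the sleeve, which spans y 0 to 156 mm. Axis 55 mm above the table. Wall 3.5 mm, gap to the tube 2 mm. A hole 40 long, 20 high in each side (+x, -x), centred at y 50 mm, 55 mm up.
- leg_buttons (a point): midpoint of the two steel buttons, on the axis of the 32 mm square aluminium tube, which slides along leg's +y; axes as leg. Each 30 mm long along y, 14 high, 10 proud (52 mm over both, 32 when flush). Blunt ends: not pressed within 2 mm of flush, they strike the mouth. Squeeze only their rear part: the front must lead the fingers by 10 mm or more and slip under before the fingers meet the sleeve.
- leg_foot (a point): centre of the back face (-y side) of the tube's black rubber foot, 105 mm behind leg_buttons, on the axis 55 mm up; axes as leg. The foot is 46 mm square, 33 mm long with its neck. Push it towards +y. On the other leg (not listed), already set, the foot stands close to the sleeve and the buttons stick out of the holes.
- leg_tube (a joint): how far the tube is slid in, in m: starts at 0 to 0.02 (point leg_buttons is at y = -45 mm + this in leg's frame, leg_foot at -150 mm + this); 0.030 to 0.060 buttons partly or wholly under the mouth, 0.095 centred in the holes, stop at 0.099. Friction 2 N, up to 5 N with the buttons rubbing inside; stays where left.
- leg_pin_a (a joint): how far the button on leg's +x side is pressed in, in m: 0 = out (10 mm proud of the tube), 0.010 = flush; about 0.008 while the sleeve holds it down. Spring: 4 N to start, 8 N to press flush.
- leg_pin_b (a joint): the same for the button on leg's -x side.

How it is judged (in metres and radians):
On the way:
1. both buttons of the pulled-out leg are held down inside the mouth of its sleeve (value of joint leg_tube between 0.034 and 0.085 m and value of joint each of leg_pin_a, leg_pin_b above 0.006 m), for 0.1 s.
At the end, for the whole second after the job is handed in: the tube of the pulled-out leg stands at 88 to 102 mm of its travel and both its buttons have sprung out through the holes of the sleeve (each within 3 mm of fully out) (value of joint leg_tube between 0.088 and 0.102 m and value of joint each of leg_pin_a, leg_pin_b below 0.003 m); the robot touches nothing.
It also fails if it takes over 40 s, if anything falls off the work surface, if the arm or the gripper's body presses on something with over 40 N, if the wrist force passes 120 N, or if a joint passes its speed limit or range.

## Robot

A 6-joint arm with a two-finger parallel gripper is mounted at the origin on the work surface; the furniture and walls round the work are solid. World frame = base frame: x ahead of the robot, y to its left, z up, the work surface at z = 0. Lengths are in mm, angles in rad, forces in N, time in s.
With the tool pointing down it reaches from about 400 to 925 mm from the base axis. Payload 12.5 kg.
Tool frame: the origin (TCP) lies midway between the tips of the shut fingers; the grasp point (between the pads) lies 19 mm behind it (env.pinch_z is the z of the grasp point in the tool frame, in mm); z points along the fingers, y is the line along which they close (so a half turn about z gives the same grasp; the last joint's range is limited). The gripper opens to 95 mm and grips with 3 to 60 N. Pads are 20 mm wide; open, the fingers measure 119 mm over their backs; the gripper's body (75 mm by 180 mm) begins 59 mm behind the grasp point.
Start: joints at [1.162, 0.491, 1.559, -0, 1.092, -0.106], TCP at [186.354, 596.589, 214.661] pointing down, gripper open.
Joint ranges: [-3.1, 3.1], [-0.84, 2.19], [0.05, 2.79], [-1.13, 4.28], [0.06, 2.93], [-2.69, 2.69]. Speed limits (rad/s): [2.22, 2.22, 2.79, 3.14, 3.14, 3.14].

## Interface

Orientations are given as [roll, pitch, yaw] about the fixed x, y, z axes, in that order (R = Rz(yaw) Ry(pitch) Rx(roll)).
In Python, from cell import env, eyes gives the robot as it stands.
- The arm moves only by the shell command python3 -m inch 'ROWS'. ROWS is JSON, a list of rows, each a list of 3 entries, a list of its own where there are three numbers: the shift along the tool's x, y, z in units of 60 mm (1.0 is 60 mm), then the turn about the tool's z in units of 5 degrees (1.0 is 5 degrees), then the closure, from -1 (fully open) to 1 (shut). In form: [[[tx, ty, tz], turn, claw], ...]. A call has exactly 10 rows; each row shifts and turns the commanded pose from where the row before left it, along the tool's axes as they then stand; what a row does not reach is not made up. A row lasts 1/8 s, in which the tool goes at most 62.5 mm and 10.7 degrees, less where a joint would pass 70% of its speed; a pose out of reach is approached as far as the arm can. A call is refused whole if a number of a shift passes 1 or a number of a turn 1, either way. A call with a gripper value outside its range is refused whole. The fingers move at their own pace and stop on an object; the grip force is fixed at half the most. Time passes only in rows, so rows that do not move let the fingers close, or fill a call up. It gives the time, the measured TCP pose, the force, the opening and the grip force at its end, in the units of the state.
- env.state(): the state, without advancing time (a new reading comes with each control period).
- eyes.read_camera(name): name is "side" or "top"; returns a dict with "pixels" (420x560x3 uint8, red, green, blue), "fx", "fy", "cx", "cy" (pixels), "extrinsics" (4x4, takes a point from world to camera coordinates). Camera axes: x right, y down, z forward; pixel columns grow to the right and rows downward; lengths in mm; the calibration is good to about 2 mm. A picture is of the moment at which its call begins. There is no depth.
- env.job_done(): hands the job in; it is judged then, once.
Trained networks look in a picture, given as the dict that the camera call returned (one of the last four; its "shot" number tells which), for a name from the list of things; names that differ only in an ending like _2 or _b are one class to them, and where a whole thing is asked for, a point or a joint stands for the part that bears it (a point fixed in the world has none). Each returns a list of dicts, best first, with "score" (0 to 1); they miss things now and then, are a little off and sometimes report something else, mostly with a low value. They report only what shows in the picture. A call takes as long as a camera call.
- eyes.boxes_of(name, picture): "centre" ([row, column] in pixels, amid what is visible of it).
- eyes.cut_out(name, picture): "mask" (420x560 bool, what is visible of it) and "centre" ([row, column] in pixels, amid what is visible of it).
- eyes.spot_point(name, picture): "centre" ([row, column] in pixels: a listed point, or the origin of a listed thing).
The state is a dict: "t": time; "joints": joint angles; "qvel": joint speeds; "tau": joint torques, N m; "eef_pos": TCP position; "tcp_rot": TCP orientation; "ft_force": force on the tool from outside, world axes, zero at the start; "moment": the same for the moment, N m; "opening": opening from 0.0 (shut) to 1.0 (fully open); "grip_force": force on a finger pad.
Only numpy, scipy, OpenCV 4.12 (cv2) and the standard library are available. Lean on these libraries where they do the work, as an engineer would, in place of code of your own. Each camera call takes 0.05 s, during which the arm holds its last target. There are 200 camera calls.

## Working session

There is one attempt and no reset: what is moved stays moved. The work goes in short steps, Python scripts to look and compute and a shell command to move; the robot and the scene stay as the last step left them, time stands still between calls to the robot, and variables do not carry over. Pictures are saved under pics/ and viewed, at most 10 in all, crops included, and the job is handed in when it is done.

```bash
ls; mkdir -p pics; cat > h.py <<'E'
import numpy as np, cv2
from cell import env, eyes
def ray(p,rc):
    E=np.array(p["extrinsics"]);R,t=E[:3,:3],E[:3,3]
    d=R.T@np.array([(rc[1]-p["cx"])/p["fx"],(rc[0]-p["cy"])/p["fy"],1]);return -R.T@t,d/np.linalg.norm(d)
def atz(p,rc,z):
    c,d=ray(p,rc);return c+d*(z-c[2])/d[2]
def proj(p,X):
    E=np.array(p["extrinsics"]);c=E[:3,:3]@np.array(X)+E[:3,3]
    return [p["fy"]*c[1]/c[2]+p["cy"],p["fx"]*c[0]/c[2]+p["cx"]]
def tri(a,b):
    (c1,d1),(c2,d2)=a,b
    s=np.linalg.lstsq(np.stack([d1,-d2],1),c2-c1,rcond=None)[0]
    p,q=c1+s[0]*d1,c2+s[1]*d2
    return (p+q)/2,np.linalg.norm(p-q)
E
python3 - <<'E'
from h import *
np.set_printoptions(precision=1,suppress=True)
P={n:eyes.read_camera(n) for n in("top","side")}
for n,p in P.items():
    cv2.imwrite(f"pics/{n}0.png",cv2.cvtColor(p["pixels"],cv2.COLOR_RGB2BGR))
    print(n,ray(p,[210,280]))
D={}
for k,z in(("leg",0),("leg_buttons",55),("leg_foot",55)):
    for n,p in P.items():
        for r in eyes.spot_point(k,p)[:3]:
            print(k,n,round(r["score"],2),np.array(r["centre"]),atz(p,r["centre"],z))
            D.setdefault((k,n),r["centre"])
    if (k,"top") in D and (k,"side") in D: print(k,tri(ray(P["top"],D[k,"top"]),ray(P["side"],D[k,"side"])))
s=env.state();print(s["t"],s["eef_pos"],s["tcp_rot"],s["opening"],env.pinch_z)
E
```

```text
pics
top (array([339.8,  55.7, 883.7]), array([ 0.2,  0. , -1. ]))
side (array([580. , 798.1, 435.2]), array([-0. , -0.9, -0.4]))
leg top 0.72 [194.3 232.1] [600.1 168.3   0. ]
leg side 0.66 [281.3 248.9] [601.5 177.    0. ]
leg (array([601.8, 169. ,  -5.6]), np.float64(0.0279657576287141))
leg_buttons top 0.67 [182.7 242.8] [607.5 139.8  55. ]
leg_buttons side 0.58 [214.9 236. ] [624.8  27.2  55. ]
leg_buttons side 0.55 [242.8 243.9] [607.8 139.   55. ]
leg_buttons (array([605.9, 134.1, 103.2]), np.float64(26.676939875553124))
leg_foot top 0.81 [172.9 297.1] [625.1  30.2  55. ]
leg_foot side 0.64 [214.4 234.8] [627.2  24.7  55. ]
leg_foot (array([625.7,  30.1,  57.2]), np.float64(2.524223293595094))
0.4 [186.3 596.5 214.5] [-3.1 -0.   2.8] 0.9989557186959562 -18.8
```

View pics/top0.png

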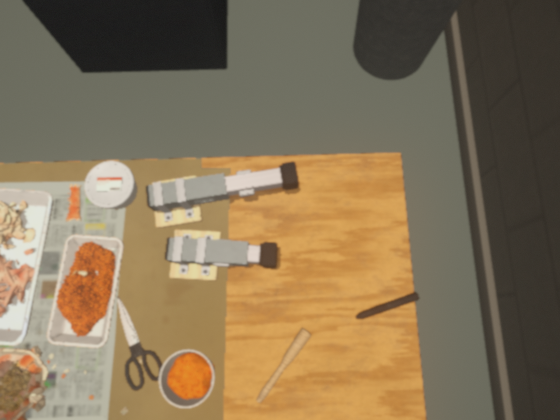

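View pics/side0.png

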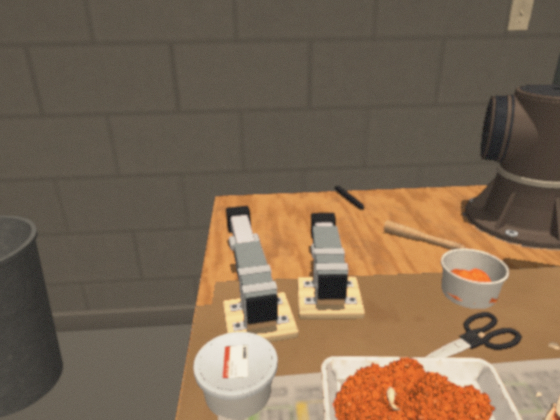

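The top view shows the pulled-out leg with its foot at (row 173, col 295), buttons near (183, 245) and mouth near (188, 227). The other leg is locked short below it. In the side view the second leg's foot is at (214, 236), which agrees. I'll now refine the pose with a model fit and an overlay.

```bash
cat > fit.py <<'E'
from h import *
from scipy.optimize import least_squares
def pose(v,l):
    x,y,a=v[:3];c,s=np.cos(a),np.sin(a);return [x+c*l[0]-s*l[1],y+s*l[0]+c*l[1],l[2]]
def pts(v): q=v[3];return {"leg":(0,0,0),"leg_buttons":(0,-45+q,55),"leg_foot":(0,-150+q,55)}
def fit(P,verbose=True):
    O=[]
    for n,p in P.items():
        for k in pts([0]*4):
            for r in eyes.spot_point(k,p): O.append((k,p,np.array(r["centre"]),r["score"]))
    f=lambda v:np.concatenate([(np.array(proj(p,pose(v,pts(v)[k])))-c)*w for k,p,c,w in O]+[[(v[3]-10)/10]])
    return least_squares(f,[600,170,.16,10],loss="soft_l1").x
def overlay(p,v,name,box):
    im=cv2.cvtColor(p["pixels"],cv2.COLOR_RGB2BGR);r0,r1,c0,c1=box;k=min(800//(c1-c0),600//(r1-r0))
    im=cv2.resize(im[r0:r1,c0:c1],None,fx=k,fy=k,interpolation=cv2.INTER_CUBIC);q=v[3]
    def ln(col,*L):
        u=[proj(p,pose(v,l)) for l in L];cv2.polylines(im,[np.array([[(c-c0+.5)*k,(r-r0+.5)*k] for r,c in u]).astype(int)],True,col,1)
    t=76.5;ln((0,255,0),(-21.5,0,t),(21.5,0,t),(21.5,156,t),(-21.5,156,t))
    b=-45+q;ln((0,0,255),(-26,b-15,55),(26,b-15,55),(26,b+15,55),(-26,b+15,55))
    f=-150+q;ln((255,0,0),(-23,f,78),(23,f,78),(23,f+20,78),(-23,f+20,78))
    ln((255,255,0),(-50,65,14),(50,65,14),(50,160,14),(-50,160,14))
    cv2.imwrite(name,im)
E
python3 - <<'E'
from fit import *
P={n:eyes.read_camera(n) for n in("top","side")}
v=fit(P);print(v)
overlay(P["top"],v,"pics/ov_t.png",(150,235,140,305));overlay(P["side"],v,"pics/ov_s.png",(195,345,180,340))
E
```

```text
[6.00863677e+02 1.73528455e+02 1.51545731e-01 1.13930512e+01]
```

View pics/ov_t.png

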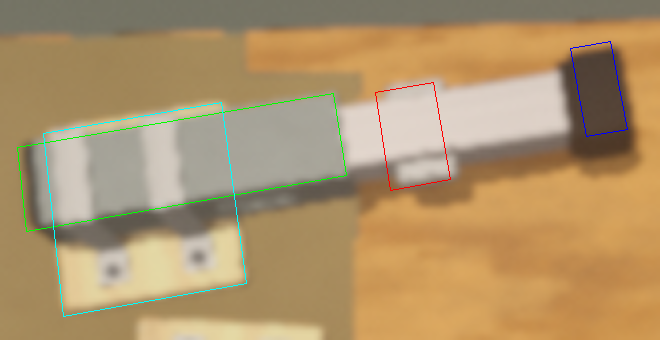

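View pics/ov_s.png

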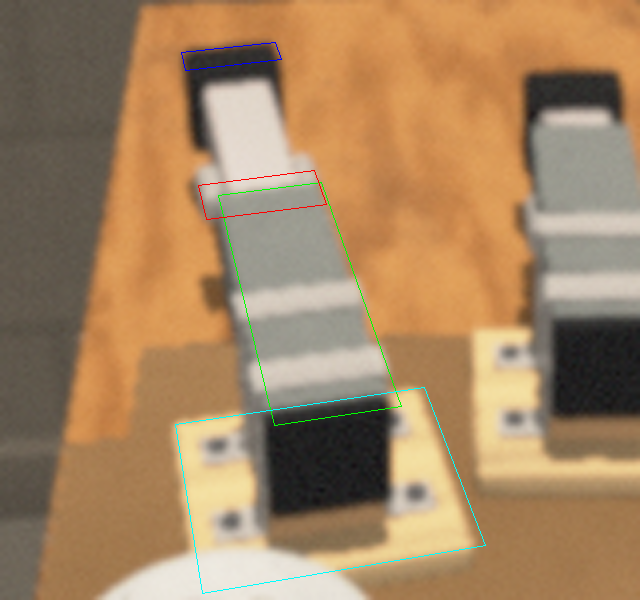

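The overlays are within a few mm, but the yaw is about 0.02 too large and y is about 3 mm off. I'll refine by aligning the model edges to the image gradients.

```bash
cat > align.py <<'E'
from fit import *
from scipy.optimize import minimize
from scipy.ndimage import map_coordinates
def align(P,v0):
    G={n:[np.stack([cv2.Sobel(cv2.GaussianBlur(p["pixels"][:,:,c].astype(np.float32),(0,0),1.0),cv2.CV_32F,*d) for c in range(3)]) for d in((1,0),(0,1))] for n,p in P.items()}
    u=np.linspace(.1,.9,30)
    def cost(w):
        v=w[:4];q=v[3];f=-150+q;b=-45+q;s=0
        L=[((x,5,76.5),(x,150,76.5),2) for x in(-21.5,21.5)]+[((x,f+33,71),(x,-3,71),1.5) for x in(-16,16)]+\
          [((-21.5,0,76.5),(21.5,0,76.5),1.5),((-23,f,78),(23,f,78),1.5)]+[((x,f,78),(x,f+18,78),.5) for x in(-23,23)]+\
          [((x*16,b+e,62),(x*26,b+e,62),.5) for x in(-1,1) for e in(-15,15)]+\
          [((-50,160,14),(-25,160,14),1),((-50,65,14),(-25,65,14),1),((-50,65,14),(-50,160,14),1)]
        for j,(n,p) in enumerate(P.items()):
            o=w[4+2*j:6+2*j]
            for A,B,wt in L:
                X=np.array([np.array(proj(p,pose(v,np.array(A)*(1-t)+np.array(B)*t)))+o for t in u]).T
                d=X[:,-1]-X[:,0];d/=np.linalg.norm(d)+1e-9
                g=[np.stack([map_coordinates(c,X,order=1) for c in G[n][i]]) for i in(0,1)]
                s+=wt*np.linalg.norm((g[0]*d[0]-g[1]*d[1]).mean(1))
        return -s/300+.5*np.sum((w[4:]/1.)**2)
    best=None
    for da in(0,-.03):
      for dq in (-3,0,3):
        w0=np.r_[v0,0,0,0,0]+np.r_[0,-2,da,dq,0,0,0,0]
        S=np.vstack([w0]+[w0+d for d in np.diag([4,4,.03,4,.7,.7,.7,.7])])
        r=minimize(cost,w0,method="Nelder-Mead",options=dict(initial_simplex=S,maxiter=400))
        print(r.fun,r.x.round(3))
        if best is None or r.fun<best.fun: best=r
    return best.x
E
python3 - <<'E'
from align import *
P={n:eyes.read_camera(n) for n in("top","side")}
w=align(P,[600.9,173.5,.15,11.4]);v=w[:4]
overlay(P["top"],v,"pics/ov_t2.png",(150,235,140,305))
q=v[3]
print("buttons",pose(v,(0,-45+q,55)),"foot",pose(v,(0,-150+q,55)))
E
```

```text
-21.771744598972735 [ 6.02120e+02  1.72969e+02  1.40000e-01  8.29100e+00  1.67000e-01
  1.44000e-01  2.68000e-01 -1.65000e-01]
-21.77167582590195 [ 6.02122e+02  1.72973e+02  1.40000e-01  8.29700e+00  1.68000e-01
  1.49000e-01  2.64000e-01 -1.66000e-01]
-21.77166341986578 [ 6.02113e+02  1.72970e+02  1.40000e-01  8.29700e+00  1.63000e-01
  1.47000e-01  2.67000e-01 -1.60000e-01]
-21.771709553319095 [ 6.02113e+02  1.72971e+02  1.40000e-01  8.29200e+00  1.63000e-01
  1.46000e-01  2.68000e-01 -1.64000e-01]
-21.77168182128767 [ 6.02124e+02  1.72992e+02  1.40000e-01  8.26200e+00  1.67000e-01
  1.41000e-01  2.62000e-01 -1.63000e-01]
-21.771746948291145 [ 6.02128e+02  1.72973e+02  1.40000e-01  8.28800e+00  1.68000e-01
  1.46000e-01  2.68000e-01 -1.62000e-01]
buttons [np.float64(607.2401956026738), np.float64(136.61886892423274), 55] foot [np.float64(621.8612055627763), np.float64(32.64182305474006), 55]
```

View pics/ov_t2.png

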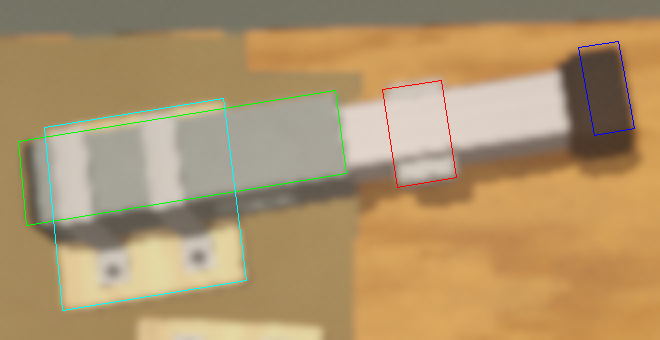

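All six starts converge to one pose: buttons at (607, 137), yaw 0.14, q of about 8 mm, and the overlay fits. Now I turn the tool about +61°.

```bash
cat > rel.py <<'E'
from fit import *
import sys
from scipy.spatial.transform import Rotation as Ro
v=[602.1,173.0,.14,8.3]
def rel(l):
    s=env.state();R=Ro.from_euler("xyz",s["tcp_rot"]).as_matrix();t=np.array(s["eef_pos"])
    d=R.T@(np.array(pose(v,l))-t)/60
    a=np.degrees(np.arctan2(R[1,0],R[0,0])-(v[2]+np.pi/2));a=(a+180)%360-180
    c,sn=np.cos(v[2]),np.sin(v[2]);e=t-[v[0],v[1],0]
    print("t",round(s["t"],2),"tool in leg",np.round([c*e[0]+sn*e[1],-sn*e[0]+c*e[1],e[2]],1),"units to go",d.round(3),"turn",round(a/5,3),"F",np.round(s["ft_force"],1),"open",round(s["opening"]*95,1),"grip",np.round(s["grip_force"],1),"q",np.round(s["joints"],2))
if __name__=="__main__": rel([float(x) for x in sys.argv[1:4]])
E
python3 -m inch '[[[0,0,0],1,-1],[[0,0,0],1,-1],[[0,0,0],1,-1],[[0,0,0],1,-1],[[0,0,0],1,-1],[[0,0,0],1,-1],[[0,0,0],1,-1],[[0,0,0],1,-1],[[0,0,0],1,-1],[[0,0,0],1,-1]]'; python3 rel.py 0 -45 150
```

```text
t: 2.15
eef_pos: [186.3, 596.6, 214.7]
tcp_rot: [3.142, -0.0, 1.963]
ft_force: [0.1, 0.2, 0.0]
opening: 1.002
grip_force: 0.0
t 2.15 tool in leg [-352.6  477.4  214.7] units to go [-9.899  3.515  1.078] turn 2.893 F [0.1 0.2 0. ] open 95.2 grip 0.0 q [ 1.16  0.49  1.56 -0.    1.09  0.77]
```

```bash
python3 -m inch '[[[0,0,0],1,-1],[[0,0,0],1,-1],[[0,0,0],0.893,-1],[[-0.5,0.34,0],0,-1],[[-0.8,0.54,0],0,-1],[[-0.8,0.54,0],0,-1],[[-0.8,0.54,0],0,-1],[[-0.8,0.54,0],0,-1],[[-0.8,0.54,0],0,-1],[[-0.8,0.54,0],0,-1]]'; python3 rel.py 0 -44.7 150
```

```text
t: 3.4
eef_pos: [445.4, 310.9, 214.9]
tcp_rot: [3.141, -0.0, 1.714]
ft_force: [0.4, 0.7, -1.1]
opening: 1.001
grip_force: 0.0
t 3.4 tool in leg [-135.9  158.4  214.9] units to go [-3.392  2.255  1.081] turn 0.033 F [ 0.4  0.7 -1.1] open 95.1 grip 0.0 q [0.49 0.37 1.76 0.   1.01 0.34]
```

```bash
python3 -m inch '[[[-0.8,0.54,0],0.03,-1],[[-0.8,0.54,0],0,-1],[[-0.8,0.54,0],0,-1],[[-0.6,0.4,0],0,-1],[[-0.3,0.2,0],0,-1],[[-0.1,0.07,0.08],0,-1],[[0,0,0.5],0,-1],[[0,0,0.5],0,-1],[[0,0,0],0,-1],[[0,0,0],0,-1]]'; python3 rel.py 0 -44.7 36
python3 - <<'E'
from fit import *
p=eyes.read_camera("top");im=cv2.cvtColor(p["pixels"],cv2.COLOR_RGB2BGR)[120:270,130:330]
cv2.imwrite("pics/t3.png",cv2.resize(im,None,fx=4,fy=4,interpolation=cv2.INTER_CUBIC))
E
```

```text
t: 4.65
eef_pos: [609.0, 130.5, 150.9]
tcp_rot: [3.141, -0.0, 1.712]
ft_force: [-0.2, -0.2, 0.3]
opening: 0.998
grip_force: 0.0
t 4.65 tool in leg [  0.9 -43.  150.9] units to go [-0.028 -0.018  1.915] turn 0.014 F [-0.2 -0.2  0.3] open 94.8 grip 0.0 q [ 0.11  0.55  1.63  0.    0.95 -0.04]
```

View pics/t3.png

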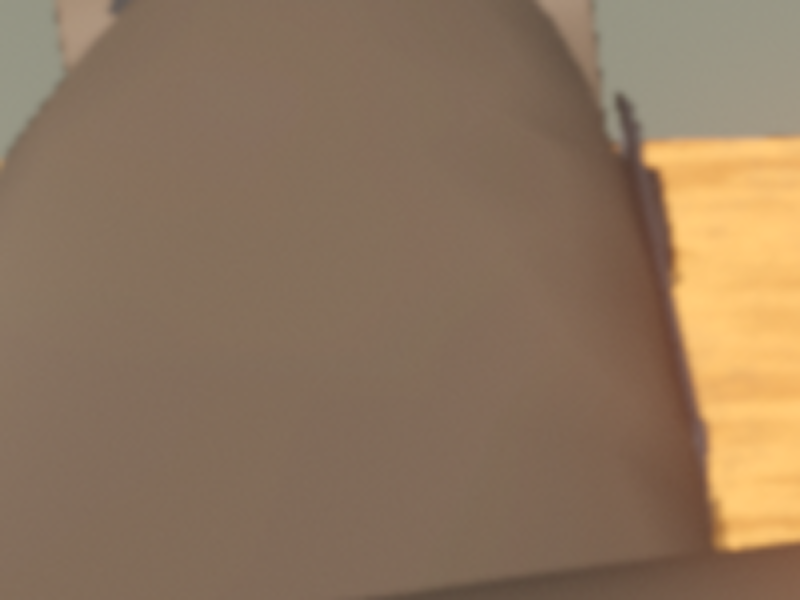

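The arm hides the leg from the top camera, so this view is no use while grasping. Descending to grasp height.

```bash
python3 -m inch '[[[-0.03,-0.02,0.4],0,-1],[[0,0,0.5],0,-1],[[0,0,0.5],0,-1],[[0,0,0.3],0,-1],[[0,0,0.21],0,-1],[[0,0,0],0,-1],[[0,0,0],0,-1],[[0,0,0],0,-1],[[0,0,0],0,-1],[[0,0,0],0,-1]]'; python3 rel.py 0 -44.7 36
python3 - <<'E'
from fit import *
p=eyes.read_camera("side");im=cv2.cvtColor(p["pixels"],cv2.COLOR_RGB2BGR)[170:300,170:340]
cv2.imwrite("pics/s4.png",cv2.resize(im,None,fx=4,fy=4,interpolation=cv2.INTER_CUBIC))
E
```

```text
t: 5.95
eef_pos: [608.1, 127.8, 35.5]
tcp_rot: [3.141, -0.0, 1.711]
ft_force: [0.4, 0.4, 0.4]
opening: 0.998
grip_force: 0.0
t 5.95 tool in leg [ -0.4 -45.6  35.5] units to go [ 0.015  0.007 -0.009] turn 0.003 F [0.4 0.4 0.4] open 94.8 grip 0.0 q [ 0.1   0.7   1.72  0.    0.72 -0.04]
```

View pics/s4.png

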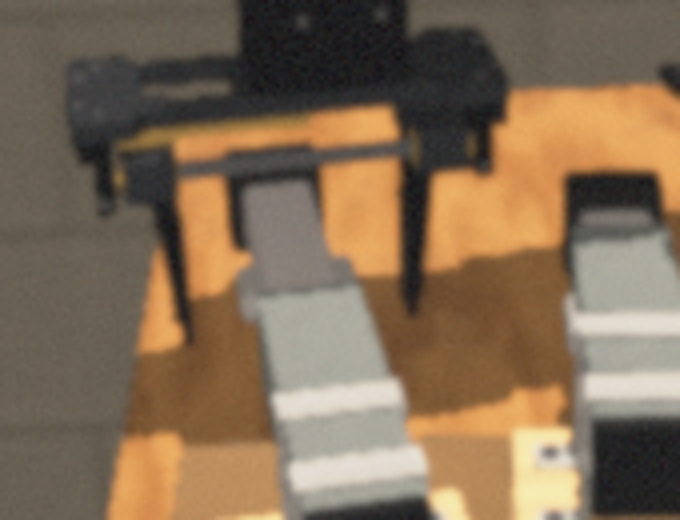

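The fingers straddle the tube at the buttons, with tips at about (342, 188) and (312, 412) and the buttons between them. Closing.

```bash
python3 -m inch '[[[0,0,0],0,1],[[0,0,0],0,1],[[0,0,0],0,1],[[0,0,0],0,1],[[0,0,0],0,1],[[0,0,0],0,1],[[0,0,0],0,1],[[0,0,0],0,1],[[0,0,0],0,1],[[0,0,0],0,1]]'; python3 rel.py 0 -44.7 36
```

```text
t: 7.25
eef_pos: [608.8, 127.8, 35.3]
tcp_rot: [3.14, 0.0, 1.711]
ft_force: [5.7, 1.2, -1.8]
opening: 0.336
grip_force: 30.0
t 7.25 tool in leg [  0.3 -45.6  35.3] units to go [ 0.016 -0.005 -0.011] turn 0.004 F [ 5.7  1.2 -1.8] open 31.9 grip 30.0 q [ 0.1   0.7   1.72  0.    0.72 -0.04]
```

Opening is 31.9 mm, so both buttons are flush. Sliding in about 31 mm.

```bash
python3 -m inch '[[[0.05,0,0],0,1],[[0.07,0,0],0,1],[[0.07,0,0],0,1],[[0.07,0,0],0,1],[[0.07,0,0],0,1],[[0.07,0,0],0,1],[[0.07,0,0],0,1],[[0.05,0,0],0,1],[[0,0,0],0,1],[[0,0,0],0,1]]'; python3 rel.py 0 -44.7 36
```

```text
t: 8.5
eef_pos: [604.4, 159.0, 35.3]
tcp_rot: [3.14, -0.0, 1.711]
ft_force: [5.4, 2.4, -1.6]
opening: 0.336
grip_force: 30.0
t 8.5 tool in leg [  0.3 -14.2  35.3] units to go [-0.508 -0.005 -0.011] turn 0.004 F [ 5.4  2.4 -1.6] open 32.0 grip 30.0 q [0.15 0.71 1.71 0.   0.72 0.01]
```

```bash
python3 -m inch '[[[0,0,0],0,-1],[[0,0,0],0,-1],[[0,0,0],0,-1],[[0,0,0],0,-1],[[0,0,0],0,-1],[[0,0,0],0,-1],[[0,0,-0.4],0,-1],[[0,0,-0.6],0,-1],[[0,0,-0.5],0,-1],[[0,0,0],0,-1]]'; python3 rel.py 0 -145 105
```

```text
t: 9.75
eef_pos: [604.5, 158.8, 127.4]
tcp_rot: [3.138, -0.0, 1.711]
ft_force: [-0.1, 0.8, -1.5]
opening: 0.996
grip_force: 0.0
t 9.75 tool in leg [  0.4 -14.4 127.4] units to go [-2.177 -0.009  0.373] turn 0.003 F [-0.1  0.8 -1.5] open 94.6 grip 0.0 q [0.15 0.58 1.65 0.   0.9  0.01]
```

```bash
python3 -m inch '[[[-0.5,0,0],0,1],[[-0.6,0,0],0,1],[[-0.6,0,0],0,1],[[-0.4,0,0],0,1],[[-0.1,0,0],0,1],[[0,0,0],0,1],[[0,0,0],0,1],[[0,0,0],0,1],[[0,0,0],0,1],[[0,0,0],0,1]]'; python3 rel.py 0 -145 40
python3 - <<'E'
from fit import *
p=eyes.read_camera("side");im=cv2.cvtColor(p["pixels"],cv2.COLOR_RGB2BGR)[170:300,170:340]
cv2.imwrite("pics/s5.png",cv2.resize(im,None,fx=4,fy=4,interpolation=cv2.INTER_CUBIC))
E
```

```text
t: 11.0
eef_pos: [622.1, 28.2, 125.3]
tcp_rot: [3.141, -0.0, 1.711]
ft_force: [-0.2, -0.3, -0.5]
opening: 0.023
grip_force: 0.0
t 11.0 tool in leg [  -0.4 -146.2  125.3] units to go [0.019 0.007 1.421] turn 0.006 F [-0.2 -0.3 -0.5] open 2.2 grip 0.0 q [-0.06  0.58  1.66  0.    0.9  -0.2 ]
```

View pics/s5.png

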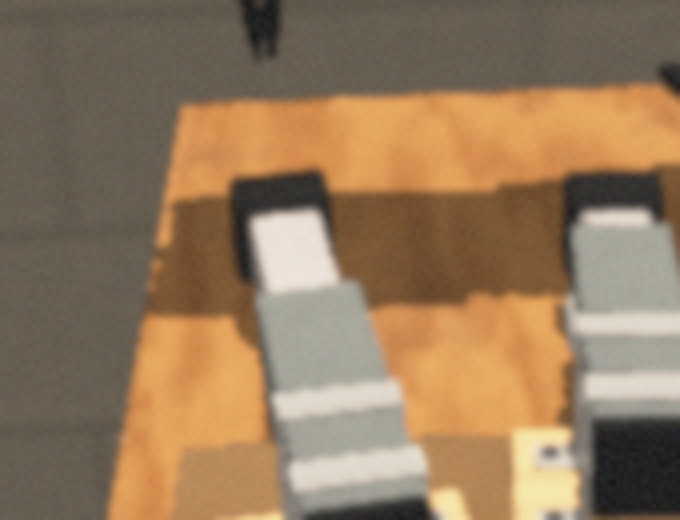

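The tube has moved in: the foot's top edge is now at crop row ~175 (before ~150). The buttons no longer show in front of the mouth at (285, 310). Next I go down behind the foot, then push.

```bash
python3 -m inch '[[[0,0,0.4],0,1],[[0,0,0.5],0,1],[[0,0,0.4],0,1],[[0,0,0.12],0,1],[[0,0,0],0,1],[[0.1,0,0],0,1],[[0.1,0,0],0,1],[[0.1,0,0],0,1],[[0.1,0,0],0,1],[[0,0,0],0,1]]'; python3 rel.py 0 -64 40
```

```text
t: 12.3
eef_pos: [618.8, 51.9, 40.3]
tcp_rot: [3.141, 0.0, 1.712]
ft_force: [-0.1, -1.6, 0.8]
opening: 0.005
grip_force: 0.7
t 12.3 tool in leg [  -0.3 -122.2   40.3] units to go [0.97  0.006 0.005] turn 0.009 F [-0.1 -1.6  0.8] open 0.5 grip 0.7 q [-0.02  0.69  1.72 -0.    0.73 -0.16]
```

```bash
python3 -m inch '[[[0.08,0,0],0,1],[[0.1,0,0],0,1],[[0.1,0,0],0,1],[[0.1,0,0],0,1],[[0.1,0,0],0,1],[[0.1,0,0],0,1],[[0.1,0,0],0,1],[[0.1,0,0],0,1],[[0.05,0,0],0,1],[[0,0,0],0,1]]'; python3 rel.py 0 -64 40
python3 - <<'E'
from fit import *
p=eyes.read_camera("side");im=cv2.cvtColor(p["pixels"],cv2.COLOR_RGB2BGR)[170:300,170:340]
cv2.imwrite("pics/s6.png",cv2.resize(im,None,fx=4,fy=4,interpolation=cv2.INTER_CUBIC))
E
```

```text
t: 13.55
eef_pos: [611.9, 101.0, 40.3]
tcp_rot: [3.141, 0.0, 1.711]
ft_force: [0.6, -1.4, 1.1]
opening: 0.007
grip_force: 1.0
t 13.55 tool in leg [ -0.4 -72.6  40.3] units to go [0.144 0.006 0.004] turn 0.002 F [ 0.6 -1.4  1.1] open 0.6 grip 1.0 q [ 0.06  0.69  1.72 -0.    0.73 -0.08]
```

View pics/s6.png

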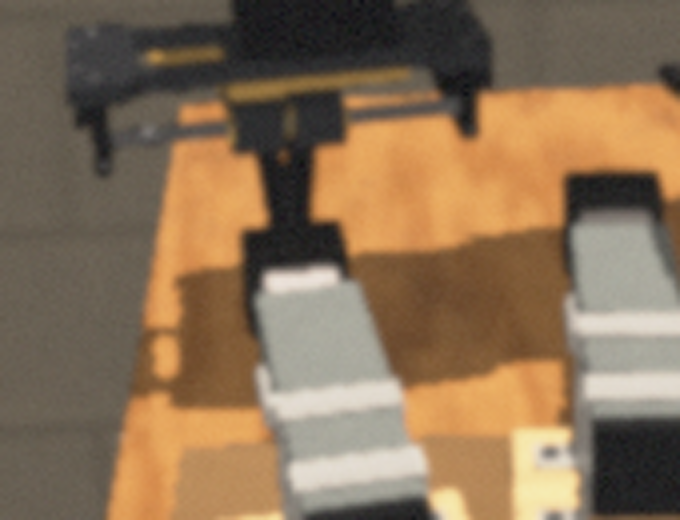

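The foot is close to the sleeve, with the visible tube at crop rows 268–290. The left button is starting to show at (380, 262). A few mm more.

```bash
python3 -m inch '[[[0.03,0,0],0,1],[[0.03,0,0],0,1],[[0.03,0,0],0,1],[[0.03,0,0],0,1],[[0,0,0],0,1],[[0,0,0],0,1],[[0,0,0],0,1],[[0,0,0],0,1],[[0,0,0],0,1],[[0,0,0],0,1]]'; python3 rel.py 0 -64 40
```

```text
t: 14.85
eef_pos: [610.8, 108.2, 40.0]
tcp_rot: [3.142, -0.0, 1.711]
ft_force: [-0.2, -0.2, -0.3]
opening: 0.003
grip_force: 0.0
t 14.85 tool in leg [ -0.5 -65.4  40. ] units to go [0.023 0.008 0.   ] turn 0.003 F [-0.2 -0.2 -0.3] open 0.3 grip 0.0 q [ 0.07  0.69  1.72  0.    0.73 -0.07]
```

```bash
python3 -m inch '[[[-0.4,0,0],0,1],[[-0.4,0,0],0,1],[[0,0,-0.5],0,1],[[0,0,-0.8],0,1],[[-0.8,0,-0.5],0,1],[[-0.9,0,0],0,1],[[-0.9,0,0],0,1],[[-0.9,0,0],0,1],[[-0.5,0,0],0,1],[[0,0,0],0,1]]'
cat > look.py <<'E'
from fit import *
P={n:eyes.read_camera(n) for n in("top","side")}
v=[602.1,173,.14,95]
I=[]
for n,(a,b,c,d) in(("top",(155,225,140,300)),("side",(205,285,200,360))):
    im=cv2.cvtColor(P[n]["pixels"],cv2.COLOR_RGB2BGR)[a:b,c:d];I.append(cv2.resize(im,(800,(b-a)*5*6//8),interpolation=cv2.INTER_CUBIC))
cv2.imwrite("pics/f7.png",np.vstack(I))
o=[(k,p,np.array(r["centre"]),r["score"]) for p in P.values() for k in("leg_foot","leg_buttons") for r in eyes.spot_point(k,p)]
for k,p,c,s in o:
    X=atz(p,c,55)-[602.1,173,0];print(k,round(s,2),c.round(0),"leg y",round(-np.sin(.14)*X[0]+np.cos(.14)*X[1],1))
E
python3 look.py
```

```text
t: 16.1
eef_pos: [650.9, -179.1, 147.6]
tcp_rot: [-3.142, -0.0, 1.708]
ft_force: [-0.4, -0.1, 0.1]
opening: 0.006
grip_force: 0.0
leg_foot 0.92 [238. 241.] leg y -52.1
```

View pics/f7.png

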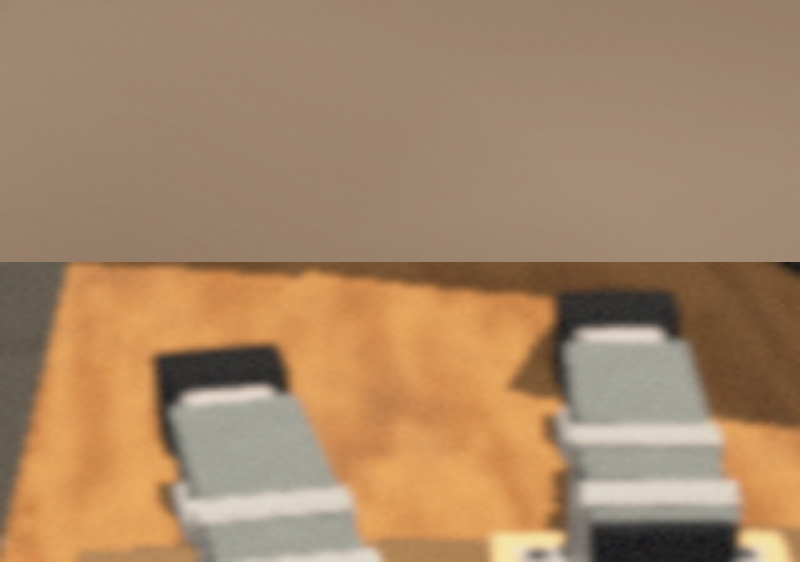

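The side view shows the foot close against the sleeve, with the same narrow strip of tube as on the locked leg (crop row ~393 versus 335). The arm still hides the top view. I've used all ten views, so I'll move clear and check the buttons numerically.

```bash
python3 -m inch '[[[-0.9,0,0],0,1],[[-0.9,0,0],0,1],[[-0.9,0,0],0,1],[[-0.9,0,0],0,1],[[-0.9,-0.3,0],0,1],[[-0.7,-0.5,0],0,1],[[-0.5,-0.5,0],0,1],[[0,-0.5,0],0,1],[[0,0,0],0,1],[[0,0,0],0,1]]'
cat > chk.py <<'E'
from fit import *
np.set_printoptions(linewidth=220,suppress=True)
P={n:eyes.read_camera(n) for n in("top","side")}
for n,p in P.items():
    for k in("leg_foot","leg_buttons"):
        for r in eyes.spot_point(k,p):
            X=atz(p,r["centre"],55)-[602.1,173,0];c,s=np.cos(.14),np.sin(.14)
            print(n,k,round(r["score"],2),np.round(r["centre"]),"leg xy",round(c*X[0]+s*X[1],1),round(-s*X[0]+c*X[1],1))
v=[602.1,173,.14,95];p=P["top"];g=p["pixels"].astype(float).mean(2)
from scipy.ndimage import map_coordinates
# brightness along the -x side, columns leg y 5..95, rows at several outward offsets, height 55..62
ys=np.arange(5,66,5);print("y",ys)
for x,z in((-21.5,70),(-21.5,62),(-21.5,55),(-24,60),(-26,62),(-26,55),(-26,48),(-30,40)):
    X=np.array([proj(p,pose(v,(x,y,z))) for y in ys]).T;print(x,z,map_coordinates(g,X,order=1).round(0))
E
python3 chk.py
```

```text
t: 17.65
eef_pos: [592.9, -530.0, 148.3]
tcp_rot: [3.141, 0.0, 1.712]
ft_force: [0.4, -0.2, -0.2]
opening: 0.004
grip_force: 0.0
top leg_foot 0.72 [181. 251.] leg xy 2.3 -49.9
top leg_foot 0.29 [192. 230.] leg xy -13.1 -5.2
top leg_buttons 0.79 [190. 198.] leg xy -0.2 56.9
side leg_foot 0.74 [240. 243.] leg xy 1.5 -46.2
y [ 5 10 15 20 25 30 35 40 45 50 55 60 65]
-21.5 70 [124. 115. 121. 116. 116. 122. 121. 136. 141. 133. 134. 134. 130.]
-21.5 62 [ 98.  97.  97.  97.  97. 107. 114. 157. 174. 165. 153. 158. 159.]
-21.5 55 [ 94.  95.  95.  95.  96. 108. 118. 163. 191. 191. 179. 175. 186.]
-24 60 [ 95.  96.  95.  96.  97. 114. 120. 168. 190. 187. 177. 180. 179.]
-26 62 [ 97.  97.  96.  97.  99. 118. 120. 157. 173. 176. 164. 174. 160.]
-26 55 [108. 112. 106. 110. 108. 119. 118. 128. 143. 145. 141. 143. 141.]
-26 48 [125. 131. 124. 128. 127. 127. 126. 124. 135. 132. 131. 129. 136.]
-30 40 [145. 146. 145. 145. 145. 144. 143. 143. 143. 143. 143. 154. 196.]
```

Checks before handing in:
- **-x button:** bright and proud in its hole from leg y of about 38 mm.
- **+x button:** the bump beside the strap matches the locked leg and was absent before the push.
- **Travel:** foot and button positions put the tube at about 95–99 mm.

The robot is clear, so I'm handing in.

```bash
python3 -c "
from cell import env
print(env.job_done())"
```

```text
the job is handed in; nothing more can be done
None
```

I've handed the job in; no verdict came back. By my measurements the tube is about 95–99 mm in, both buttons look popped out through the sleeve's holes, and the robot is clear of everything.

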